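# Load the roller mixer from the gravity vial rack

## Task

Take the end vial from the stop of the sloped gravity rack, letting the next one roll down to the stop, and lay it gently between the rollers of the roller mixer; then do the same with the vial that has rolled down. When both lie settled in the mixer, flip its toggle switch fully over to start it. Leave the other vials on the rack, the two already on the mixer and everything else on the bench in place.

Things in the scene. Friction and masses are not known exactly. Their poses are not given: they have to be found in the camera images.
- rack: bare aluminium gravity rack, fixed to the bench; vials lie across its track, touching, 28 mm apart. Origin: on the bench, straight below rack_stop; +x up the track (which rises 0.17 rad), y along the vials. From 37 mm up the track on, side walls stand 2 mm off the vials' ends, 73 mm apart over their rims, rims 10 mm above the axis of the vial beside them
- rack_stop (a point): where the middle of the end vial's axis lies when it rests against the stop: 75 mm above the bench, at the track's low end; axes as the rack's. The floor here is 40 mm wide: both vial ends overhang it by 8 mm, free for fingers from above, clear to 4 mm over the bench. The stop is a 22 mm wide tab at mid-width, its top 1 mm above the vial's axis
- vial1_center (a point): amber screw-cap vial with black cap and white label, 28 mm body diameter, 57 mm long from flat base to flat cap top (cap 24 mm diameter, the last 14 mm), 25 to 50 g. The point is on its axis at mid-length; its y runs along the vial to the cap; it turns about y as it rolls. At the start it is the end vial, at the stop of the rack, cap towards the rack's +y
- vial2_center (a point): a vial like vial1, at the start the second in the queue on the rack; it rolls to the stop when the first has been lifted out
- vial3_center (a point): a vial like vial1, at the start third in the queue
- vial4_center (a point): a vial like vial1, at the start fourth in the queue
- vial5_center (a point): a vial like vial1, at the start fifth and last in the queue
- mixer: white roller mixer, fixed to the bench, 200 mm (x) by 300 mm (y). Origin: centre of its underside on the bench. Five dark grey rubber rollers, 25 mm diameter, run along y from -124 to +76 mm at x = -70, -35, 0, 35, 70 mm, tops 90.5 mm above the bench; they start only after a delay, so they stand still throughout. The drive housing with the switch is at the +y end, y 84 to 150, top at 102 mm; a bearing cheek 89 mm high at the -y end
- mixed1_center (a point): a vial like vial1 that already lies in one of the mixer's valleys
- mixed2_center (a point): a vial like vial1 that already lies in another of the mixer's valleys
- gap_a_axis (a point): a point in one of the two empty valleys between rollers (mixer x -52.5, -17.5, 17.5, 52.5): where the middle of a vial's axis can come to lie, 98 mm above the bench; y along the rollers. Any free place between rollers is as good. The axis then is only 7.5 mm above the roller tops: fingers holding the vial's ends must not reach more than about 8 mm below its axis to lay it right down
- gap_b_axis (a point): the same in the other empty valley
- switch (a joint): the mixer's toggle switch: grey paddle 7 mm thick, 16 mm wide (along mixer y), 30 mm long, standing out of the top of the drive housing; hinge along mixer y at mixer x -50, y 117, height 104 mm. 0: off, leaning 0.42 rad to mixer -x; 0.84 rad: fully on, leaning as far to +x, against its stop. It stays where it is left; about 1 N at its tip moves it
- switch_tip (a point): on the paddle of the toggle switch, 28 mm from its hinge, 2 mm below its end; moves with it
- beaker: glass beaker, 68 mm diameter, 90 mm high, on the bench behind the mixer; origin centre of its underside. Bystander
- reagent: amber reagent bottle with blue cap, 60 mm diameter, 130 mm high, on the bench behind the mixer; origin centre of its underside. Bystander
- jar: small glass jar with white lid, 48 mm diameter, 55 mm high, beside the rack; origin centre of its underside. Bystander
- dish: steel weighing dish, 60 mm across, 12 mm high, beside the rack; origin centre of its underside. Bystander
- spatula: steel lab spatula, 155 mm long, lying on the bench beside the rack; origin at mid-length on the bench. Bystander
- marker: grey marker pen with black cap, 133 mm long, lying on the bench in front of the mixer; origin at mid-length on the bench. Bystander
There are look-alikes about, which are no part of the job. Leave any green or turquoise look-alike of the part that bears vial4_center alone. Leave any red look-alike of the part that bears vial3_center alone.

How it is judged:
By the outcome, as a careful person would: the job done as asked, in the order asked, and still so for the second after the job is handed in, with the robot touching nothing.
It also fails if it takes over 64 s, if anything falls off the work surface, if the arm or the gripper's body presses on something with over 40 N, if the wrist force passes 120 N, or if a joint passes its speed limit or range.

## Robot

A 7-joint arm with a two-finger parallel gripper is mounted at the origin on the work surface. World frame = base frame: x ahead of the robot, y to its left, z up, the work surface at z = 0. Lengths are in m, angles in rad, forces in N, time in s.
With the tool pointing down it reaches from about 0.4 to 0.85 m from the base axis. Payload 10.4 kg.
Tool frame: the origin (TCP) lies at the centre of the arm's flange, where the gripper is bolted on; the fingertips stand 173 mm ahead of it and the grasp point (between the pads) lies 155 mm ahead of it; z points along the fingers, y is the line along which they close (so a half turn about z gives the same grasp; the last joint's range is limited). The gripper opens to 85 mm and grips with 20 to 120 N. Pads are 22 mm wide; open, the fingers measure 114 mm over their backs; the gripper's body (76 mm by 85 mm) begins 54 mm behind the grasp point. The pads swing forward as they close: fully open they stand 13 mm farther back than shut.
Start: joints at [1.245, 0.332, -0.065, 1.46, 0.022, 1.35, -0.088], TCP at [0.186, -0.597, 0.405] pointing down, gripper open.
Joint ranges: [-2.6, 2.6], [-0.5, 2.12], [-1.47, 1.34], [0.16, 2.42], [-1.27, 4.41], [0.06, 2.06], [-2.6, 2.6]. Speed limits (rad/s): [2.22, 2.22, 2.79, 2.79, 3.14, 3.14, 3.14].

## Interface

Orientations are given as a unit quaternion [x, y, z, w].
In Python, from workcell import manip, viewer, finder gives the robot as it stands.
- The arm moves only by the tool arm_command, never from a script. Its argument "plan" is a list of rows, each an object with "dp": the shift along the tool's x, y, z in mm, a list of three; "spin": the turn about the tool's z in rad. A call has 1 to 5 rows; each row shifts and turns the commanded pose from where the row before left it, along the tool's axes as they then stand; what a row does not reach is not made up. A row lasts 1/10 s, in which the tool goes at most 50 mm and 8.59 degrees, less where a joint would pass 70% of its speed; a pose out of reach is approached as far as the arm can. A call is refused whole if a number of a shift passes 50 or a number of a turn 0.15, either way. A call with a gripper value outside its range is refused whole. "grip" is the closure, from -1 (fully open) to 1 (shut), set as the call begins (left out, the last holds). The fingers move at their own pace and stop on an object; "newtons" is the grip in N (left out, the last holds). Time passes only in rows, so rows that do not move let the fingers close. It gives the time, the measured TCP pose, the force, the opening and the grip force at its end, in the units of the state.
- manip.get_obs(): the state, without advancing time (a new reading comes with each control period).
- viewer.camera(name): name is "side" or "top"; returns the picture (480x640x3 uint8, blue, green, red); there is no depth.
- viewer.camera_params(name): a dict with "vertical_fov" (degrees; the focal length in pixels is half the picture's height over the tangent of half this angle, whatever the lens; pixels are square), "cx", "cy" (the principal point, pixels), "k1" (the pictures are not rectified: a ray, as slopes to the right and down, at radius r is drawn at 1 + k1 r^2 times it, then the intrinsics apply), "R" (3x3) and "t" (3): a world point X has camera coordinates R X + t. Camera axes: x right, y down, z forward; pixel columns grow to the right and rows downward; lengths in m; the calibration is good to about 2 mm. A picture is of the moment at which its call begins. camera_params takes no time and is no camera call.
- manip.hand_in(): hands the job in; it is judged then, once.
Trained networks look in the newest picture that a camera, given by its name, has taken for a name from the list of things; names that differ only in an ending like _2 or _b are one class to them, and where a whole thing is asked for, a point or a joint stands for the part that bears it (a point fixed in the world has none). Each returns a list of dicts, best first, with "score" (0 to 1); they miss things now and then, are a little off and sometimes report something else, mostly with a low value. They report only what shows in the picture. A call takes as long as a camera call. They do not tell look-alikes from the thing itself.
- finder.find_in(camera, thing): "position" ([x, y, z] in m, in world coordinates, good to about 4 mm: the middle of the surface that is visible of it).
The state is a dict: "clock": time; "joint_pos": joint angles; "joint_velocities": joint speeds; "tau": joint torques, N m; "position": TCP position; "ee_rot": TCP orientation; "ft_force": force on the tool from outside, world axes, zero at the start; "torque": the same for the moment, N m; "grip_width": opening from 0.0 (shut) to 1.0 (fully open); "grasp_force": force on a finger pad.
Only numpy, scipy, OpenCV 4.12 (cv2) and the standard library are available. Lean on these libraries where they do the work, as an engineer would, in place of code of your own. Each camera call takes 0.05 s, during which the arm holds its last target. There are 200 camera calls.

## Working session

There is one attempt and no reset: what is moved stays moved. The work goes in short steps, Python scripts to look and compute and a tool call to move; the robot and the scene stay as the last step left them, time stands still between calls to the robot, and variables do not carry over. Pictures are saved under pics/ and viewed, at most 10 in all, crops included, and the job is handed in when it is done.

Besides the shell and the picture viewer there is one more tool, called after ">>>" in YAML: its name, and indented under it one key for each argument. arm_command: Moves the arm, as the interface text tells. Its arguments: {"type":"object","properties":{"plan":{"type":"array","items":{"type":"object","properties":{"dp":{"type":"array","items":{"type":"number"}},"spin":{"type":"number"}}}},"grip":{"type":"number"},"newtons":{"type":"number"}},"required":["plan"]}

```bash
ls; mkdir -p pics; python3 - <<'E'
from workcell import manip, viewer, finder
import cv2
print(manip.get_obs())
for c in("side","top"):
    cv2.imwrite(f"pics/{c}0.png",viewer.camera(c)); print(c,viewer.camera_params(c))
    for th in ["rack_stop","vial1_center","mixed1_center","switch_tip","gap_a_axis","mixer","rack"]:
        try:
            for d in finder.find_in(c,th)[:7]: print(th,round(d["score"],2),[round(float(v),3) for v in d["position"]])
        except Exception as e: print(th,e)
E
```

```text
pics
{'clock': 0.0, 'joint_pos': array([ 1.2453984 ,  0.33286445, -0.06469867,  1.46092114,  0.02160394,
        1.34994042, -0.08851826]), 'joint_velocities': array([-4.62892317e-05,  8.02228801e-04, -1.42231812e-03, -3.89409044e-05,
       -8.31040881e-04,  2.30874418e-04, -7.21149847e-04]), 'tau': array([-4.04355069e-04, -6.25436425e+01,  4.91074228e-02, -3.91607451e+01,
        1.64131931e-02,  9.96515126e-03,  2.34101293e-05]), 'position': array([ 0.1863349 , -0.59643952,  0.40393004]), 'ee_rot': array([ 9.88560653e-01,  1.50822143e-01, -1.44013438e-04, -7.04277546e-04]), 'ft_force': array([-0.08052254, -0.89333047,  0.05411994]), 'torque': array([ 0.00059665, -0.04991384, -0.01359536]), 'grasp_force': 0.0, 'grip_width': 0.9981773181257342}
side {'vertical_fov': 55.70675746930603, 'cx': 319.32610514607035, 'cy': 237.4845903775136, 'k1': -0.10544313845307197, 'R': array([[-0.99263726, -0.12111375, -0.00165159],
       [-0.09233436,  0.7654484 , -0.63683837],
       [ 0.07839409, -0.631997  , -0.77099557]]), 't': array([0.55283155, 0.14699092, 1.09518493])}
rack_stop 0.96 [0.623, 
[... 348 characters left out ...]
4]
top {'vertical_fov': 54.365696723509956, 'cx': 319.7592602288596, 'cy': 237.43168106240313, 'k1': 0.027895868801047996, 'R': array([[-2.25484429e-02, -9.99745655e-01,  4.40116482e-04],
       [-9.85820928e-01,  2.21611585e-02, -1.66330939e-01],
       [ 1.66278880e-01, -4.18437972e-03, -9.86069889e-01]]), 't': array([-0.00863142,  0.55382594,  0.94471394])}
rack_stop 0.65 [0.638, -0.295, 0.087]
rack_stop 0.21 [0.614, -0.387, 0.056]
vial1_center 0.9 [0.5, -0.267, 0.087]
mixed1_center 0.86 [0.54, 0.189, 0.114]
mixed1_center 0.57 [0.638, -0.292, 0.087]
switch_tip 0.47 [0.673, 0.082, 0.092]
switch_tip 0.46 [0.518, 0.337, 0.125]
mixer 0.73 [0.558, 0.229, 0.088]
rack 0.62 [0.637, -0.291, 0.086]
```

View pics/top0.png

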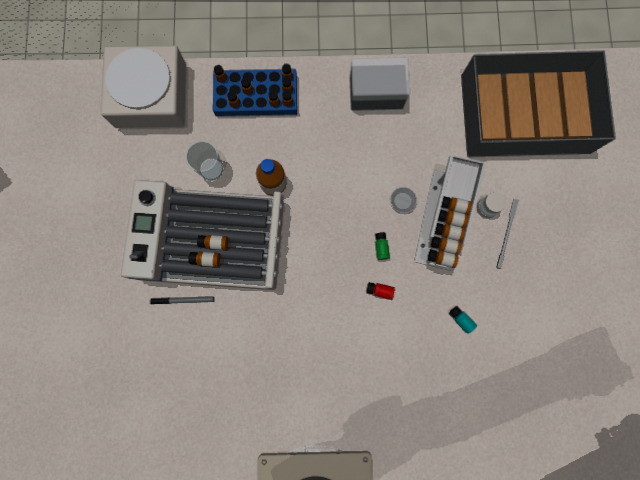

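View pics/side0.png

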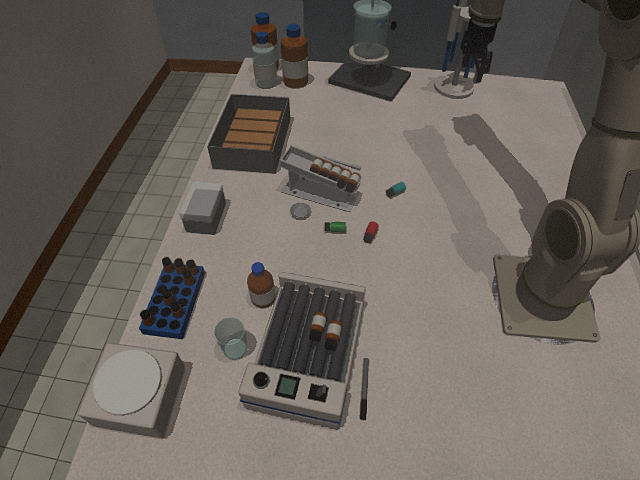

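The top view shows the rack at about px (450,215), with the end vial at (443,260). The mixer is at (205,235), with mixed vials at (212,242) and (204,259) and the switch at (140,252). Look-alikes are green (382,246), red (380,291) and turquoise (462,320), all on the bench. The job vials are the amber ones in the rack queue. I'll confirm that in an enlarged crop.

```bash
cat > h.py <<'E'
import cv2, numpy as np
from workcell import manip, viewer, finder
from scipy.optimize import least_squares
P={c:viewer.camera_params(c) for c in("side","top")}
def proj(c,X):
    p=P[c]; q=p["R"]@np.asarray(X,float)+p["t"]; s=q[:2]/q[2]; s=s*(1+p["k1"]*(s@s))
    f=240/np.tan(np.radians(p["vertical_fov"]/2)); return f*s+[p["cx"],p["cy"]]
def ray(c,uv,z):
    return least_squares(lambda a:proj(c,[a[0],a[1],z])-uv,[.5,0]).x
def tri(us,ut):
    r=least_squares(lambda X:np.r_[proj("side",X)-us,proj("top",X)-ut],[.5,0,.08]); return r.x, np.abs(r.fun).max()
def crop(img,x0,y0,x1,y1,k):
    o=cv2.resize(img[y0:y1,x0:x1],None,fx=k,fy=k,interpolation=cv2.INTER_CUBIC)
    for x in range(-(-x0//10)*10,x1,10):
        cv2.line(o,((x-x0)*k,0),((x-x0)*k,6),(0,0,255),1); cv2.putText(o,str(x),((x-x0)*k,16),0,.35,(0,0,255),1)
    for y in range(-(-y0//10)*10,y1,10):
        cv2.line(o,(0,(y-y0)*k),(6,(y-y0)*k),(0,0,255),1); cv2.putText(o,str(y),(8,(y-y0)*k+4),0,.35,(0,0,255),1)
    return o
def pair(a,b,name):
    h=max(a.shape[0],b.shape[0]); pad=lambda i:cv2.copyMakeBorder(i,0,h-i.shape[0],0,0,cv2.BORDER_CONSTANT)
    o=np.hstack([pad(a),pad(b)]); print(o.shape); cv2.imwrite(name,o)
E
python3 - <<'E'
from h import *
t=cv2.imread("pics/top0.png"); s=cv2.imread("pics/side0.png")
pair(crop(t,415,190,480,275,6),crop(s,305,150,370,215,6),"pics/rack.png")
pair(crop(t,120,175,290,295,3),crop(s,235,270,370,425,2),"pics/mix.png") 
E
```

```text
(510, 780, 3)
(360, 780, 3)
```

View pics/rack.png

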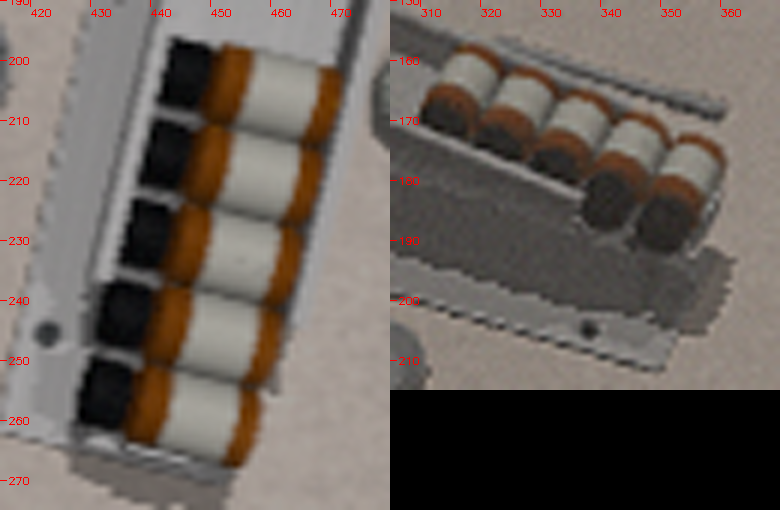

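View pics/mix.png

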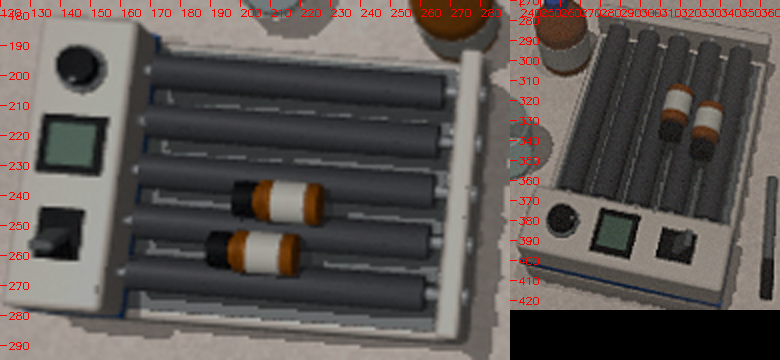

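```bash
cat > m.py <<'E'
from h import *
def cyl(c,yaw,r,a,b):
    th=np.linspace(0,2*np.pi,60); d=np.array([-np.sin(yaw),np.cos(yaw),0]); e=np.array([np.cos(yaw),np.sin(yaw),0])
    return [np.asarray(c)+d*s+r*(np.cos(t)*e+np.sin(t)*np.array([0,0,1])) for s in(a,b) for t in th]
def sd(cam,pts,uv):
    h=cv2.convexHull(np.array([proj(cam,p) for p in pts],np.float32)); return cv2.pointPolygonTest(h,tuple(map(float,uv)),True)
def fit(picks,x0):
    def res(v):
        B=cyl(v[:3],v[3],.014,-.0285,.0145); C=cyl(v[:3],v[3],.012,.0145,.0285)
        return [sd(cam,B if k=="b" else C,uv) for cam,k,uv in picks]
    r=least_squares(res,x0,x_scale=[.01,.01,.01,.1],diff_step=1e-3); return r.x,np.round(r.fun,1)
if __name__=="__main__":
    p=[("top","c",(428,255.5)),("top","c",(432.5,249.2)),("top","c",(431.7,262.2)),("top","b",(457.5,262)),("top","b",(446.7,266.3)),
     ("side","c",(350.3,192.2)),("side","c",(346,187)),("side","c",(356.2,187.5)),("side","b",(360.3,177.5)),("side","b",(356.7,172.2))]
    print(fit(p,[.5,-.265,.075,-.2]))
    a=ray("top",(448.2,260),.087); b=ray("top",(462.5,205.8),.106); print(a,b,"yaw",np.arctan2(*(b-a)[::-1]))
    a=ray("side",(355,178.3),.087); b=ray("side",(318.8,162.5),.106); print(a,b,"yaw",np.arctan2(*(b-a)[::-1]))
    # mixer: roller midlines from top crop
    o=np.array([120,175]); L=[(130,272),(130,220),(135,170),(148,118),(153,70)]; R=[(427,296),(430,244),(433,192),(440,142),(443,92)]
    obs=[(x,ray("top",np.array(l)/3+o,.079),ray("top",np.array(r)/3+o,.079)) for x,l,r in zip([-.07,-.035,0,.035,.07],L,R)]
    def res(v):
        n=np.array([np.cos(v[2]),np.sin(v[2])]); return [n@(q-v[:2])-x for x,l,r in obs for q in(l,r)]+[(v[1]-.2)*1e-4]
    m=least_squares(res,[.56,.2,0]).x; print("mixer",m,np.round(res(m),4)); n=np.array([np.cos(m[2]),np.sin(m[2])]); d=np.array([-n[1],n[0]])
    for x,l,r in obs: print("roller ends along y",d@(l-m[:2]),d@(r-m[:2]))
E
python3 m.py
```

```text
(array([ 0.49890847, -0.27093734,  0.07221371, -0.24743329]), array([ 0.3, -1.4,  0.3,  0.7,  0.6,  0.1,  1.1, -1.8, -0.4, -0.1]))
[ 0.49479422 -0.27825867] [ 0.60142698 -0.30901072] yaw -0.2807736670399833
[ 0.49170415 -0.27167684] [ 0.595161   -0.30276193] yaw -0.29188273460037156
mixer [ 0.55797086  0.20003242 -0.10193516] [-0.0003 -0.0007 -0.0001 -0.0004 -0.0007  0.0003  0.0011  0.0003  0.
  0.0005  0.    ]
roller ends along y 0.08993292254865028 -0.11099028707431428
roller ends along y 0.09472700804639757 -0.10948475025823758
roller ends along y 0.09599050492425996 -0.10796864418032047
roller ends along y 0.09198841758699694 -0.1093161009824313
roller ends along y 0.09301929103407314 -0.10793528809840153
```

The rack crop shows five amber vials with no look-alike among them. Vial1 is at the stop, top px (443,258). The mixer crop shows mixed1 and mixed2 in the valleys at x=-17.5 and -52.5, so the +17.5 and +52.5 valleys are empty. The switch is at px (139,253), leaning to -x. I'll start moving now.

>>> arm_command:
  plan:
    - {"dp":[39,-22,0]}
    - {"dp":[39,-22,0]}
    - {"dp":[39,-22,0]}
    - {"dp":[39,-22,0]}
    - {"dp":[39,-22,0]}
  grip: -0.35
  newtons: 25

```text
invalid input at $.plan[0]: expected keys dp, spin
```

>>> arm_command:
  plan:
    - {"dp":[39,-22,0]}
    - {"dp":[39,-22,0]}
    - {"dp":[39,-22,0]}
    - {"dp":[39,-22,0]}
    - {"dp":[39,-22,0]}

```text
invalid input at $.plan[0]: expected keys dp, spin
```

>>> arm_command:
  plan:
    - {"dp":[0,0,25],"spin":0.145}
    - {"dp":[0,0,25],"spin":0.145}
    - {"dp":[0,0,25],"spin":0.145}
    - {"dp":[0,0,25],"spin":0.145}
    - {"dp":[0,0,0]}

```text
invalid input at $.plan[4]: expected keys dp, spin
```

```bash
cat >> h.py <<'E'
from scipy.spatial.transform import Rotation as Rn
def to(goal,phi):
    "dp in mm along present tool axes to TCP goal, spin to yaw phi"
    o=manip.get_obs(); M=Rn.from_quat(o["ee_rot"]).as_matrix(); f=np.arctan2(M[1,0],M[0,0])
    print("t %.2f pos %s yaw %.3f tilt %.3f w %.3f gf %.1f F %s | dp"%(o["clock"],o["position"].round(4),f,np.hypot(M[0,2],M[1,2]),o["grip_width"],o["grasp_force"],o["ft_force"].round(1)),(M.T@(np.array(goal)-o["position"])*1000).round(1),"spin %.3f"%(f-phi))
E
python3 - <<'E'
from h import *
to([.497,-.271,.29],-.278)
a=viewer.camera("side");b=viewer.camera("top")
cv2.imwrite("pics/side1.png",a)
pair(crop(a,300,70,420,210,4),crop(b,415,200,480,285,4),"pics/c1.png")
E
```

```text
t 0.80 pos [ 0.1864 -0.5966  0.4048] yaw 0.303 tilt 0.000 w 0.997 gf 0.0 F [ 0.1 -0.3 -0.4] | dp [ 393.6 -218.2  114.7] spin 0.581
(560, 740, 3)
```

View pics/c1.png

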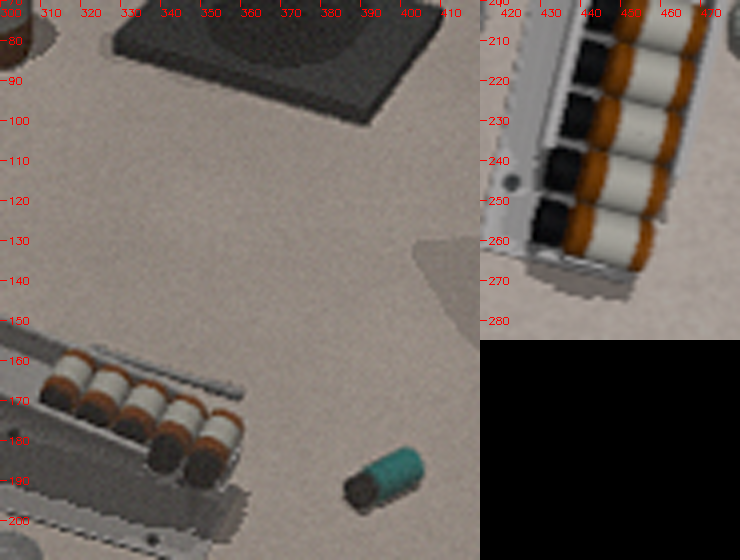

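The moves were refused because every row needs a spin key, so this picture only shows the unchanged rack, with the turquoise look-alike at (395,182). I'll resend the moves.

>>> arm_command:
  plan:
    - {"dp":[39,-22,0],"spin":0}
    - {"dp":[39,-22,0],"spin":0}
    - {"dp":[39,-22,0],"spin":0}
    - {"dp":[39,-22,0],"spin":0}
    - {"dp":[39,-22,0],"spin":0}
  grip: -0.35
  newtons: 25

```text
clock: 1.4
position: [0.3407, -0.4319, 0.405]
ee_rot: [0.989, 0.151, 0.0, 0.0]
ft_force: [1.2, -0.7, -0.8]
grip_width: 0.673
grasp_force: 0.0
```

>>> arm_command:
  plan:
    - {"dp":[39,-22,0],"spin":0}
    - {"dp":[39,-22,0],"spin":0}
    - {"dp":[39,-22,0],"spin":0}
    - {"dp":[39,-22,0],"spin":0}
    - {"dp":[39,-22,0],"spin":0}

```text
clock: 1.9
position: [0.494, -0.2688, 0.405]
ee_rot: [0.989, 0.151, 0.0, 0.0]
ft_force: [1.5, -1.1, 0.2]
grip_width: 0.674
grasp_force: 0.0
```

>>> arm_command:
  plan:
    - {"dp":[0,0,25],"spin":0.145}
    - {"dp":[0,0,25],"spin":0.145}
    - {"dp":[0,0,25],"spin":0.145}
    - {"dp":[0,0,25],"spin":0.145}
    - {"dp":[0,0,0],"spin":0}

```text
clock: 2.4
position: [0.492, -0.2698, 0.3016]
ee_rot: [0.99, -0.139, -0.003, -0.001]
ft_force: [-0.8, 0.2, -0.0]
grip_width: 0.674
grasp_force: 0.0
```

```bash
python3 - <<'E'
from h import *
to([.497,-.271,.29],-.278)
a=viewer.camera("side");b=viewer.camera("top")
cv2.imwrite("pics/side1.png",a)
p=proj("side",[.497,-.271,.13]);print(p)
pair(crop(a,300,100,400,210,5),crop(b,415,200,480,285,4),"pics/c2.png")
E
```

```text
t 2.40 pos [ 0.492  -0.2698  0.3016] yaw -0.279 tilt 0.006 w 0.674 gf 0.0 F [-0.8  0.2 -0. ] | dp [ 5.2 -0.2 11.6] spin -0.001
[353.92165713 166.44201513]
(550, 760, 3)
```

View pics/c2.png

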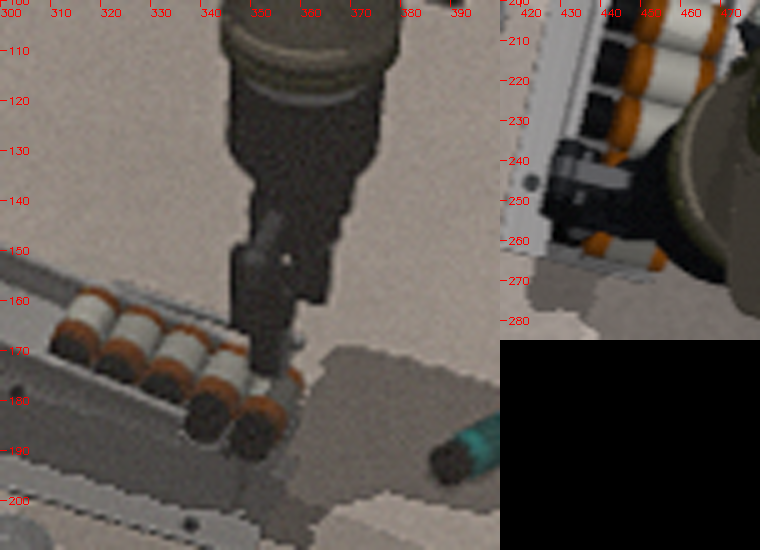

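The picture shows the near fingertip ending at side px (352.5,174.5) and the far one at about (361.5,160), both above the vials.

```bash
python3 - <<'E'
from h import *
o=manip.get_obs()["position"]; d=np.array([.275,.96,0])
for w in(.0285,.035):
  for l in(.160,.165,.17,.175,.18):
    q=o.copy(); q[2]-=l
    print(w,l,proj("side",q+w*d).round(1),proj("side",q-w*d).round(1))
E
```

```text
0.0285 0.16 [351.9 169. ] [359.3 155.9]
0.0285 0.165 [351.8 170.5] [359.2 157.3]
0.0285 0.17 [351.7 171.9] [359.  158.8]
0.0285 0.175 [351.6 173.3] [358.9 160.2]
0.0285 0.18 [351.5 174.7] [358.8 161.6]
0.035 0.16 [351.  170.6] [360.1 154.4]
0.035 0.165 [350.9 172. ] [360.  155.9]
0.035 0.17 [350.9 173.5] [359.8 157.3]
0.035 0.175 [350.8 174.9] [359.7 158.7]
0.035 0.18 [350.7 176.3] [359.6 160.1]
```

>>> arm_command:
  plan:
    - {"dp":[5,0,0],"spin":0}
    - {"dp":[0,0,15],"spin":0}
    - {"dp":[0,0,15],"spin":0}
    - {"dp":[0,0,15],"spin":0}
    - {"dp":[0,0,0],"spin":0}
  grip: -1

```text
clock: 3.0
position: [0.4969, -0.2713, 0.2567]
ee_rot: [0.99, -0.138, -0.002, -0.001]
ft_force: [0.3, -0.7, -0.3]
grip_width: 1.001
grasp_force: 0.0
```

```bash
python3 - <<'E'
from h import *
to([.497,-.271,.243],-.278)
E
```

```text
t 3.00 pos [ 0.4969 -0.2713  0.2567] yaw -0.277 tilt 0.005 w 1.001 gf 0.0 F [ 0.3 -0.7 -0.3] | dp [ 0.1 -0.3 13.7] spin 0.001
```

>>> arm_command:
  plan:
    - {"dp":[0,0,7],"spin":0}
    - {"dp":[0,0,6.5],"spin":0}
    - {"dp":[0,0,0],"spin":0}
    - {"dp":[0,0,0],"spin":0}

```text
clock: 3.4
position: [0.4979, -0.2717, 0.2463]
ee_rot: [0.99, -0.138, 0.0, 0.0]
ft_force: [0.5, 0.0, -0.1]
grip_width: 1.003
grasp_force: 0.0
```

>>> arm_command:
  plan:
    - {"dp":[0,0,0],"spin":0}
    - {"dp":[0,0,0],"spin":0}
    - {"dp":[0,0,0],"spin":0}
    - {"dp":[0,0,0],"spin":0}
    - {"dp":[0,0,0],"spin":0}
  grip: 0

```text
clock: 3.9
position: [0.498, -0.2717, 0.2468]
ee_rot: [0.99, -0.138, 0.0, 0.0]
ft_force: [-1.7, 0.8, 6.1]
grip_width: 0.657
grasp_force: 26.5
```

```bash
python3 - <<'E'
from h import *
to([.497,-.271,.243],-.278)
a=viewer.camera("side")
pair(crop(a,305,130,385,210,8),crop(a,300,205,302,207,8),"pics/c3.png")
E
```

```text
t 3.90 pos [ 0.498  -0.2717  0.2468] yaw -0.277 tilt 0.001 w 0.657 gf 26.5 F [-1.7  0.8  6.1] | dp [-1.2 -0.4  3.8] spin 0.001
(640, 656, 3)
```

View pics/c3.png

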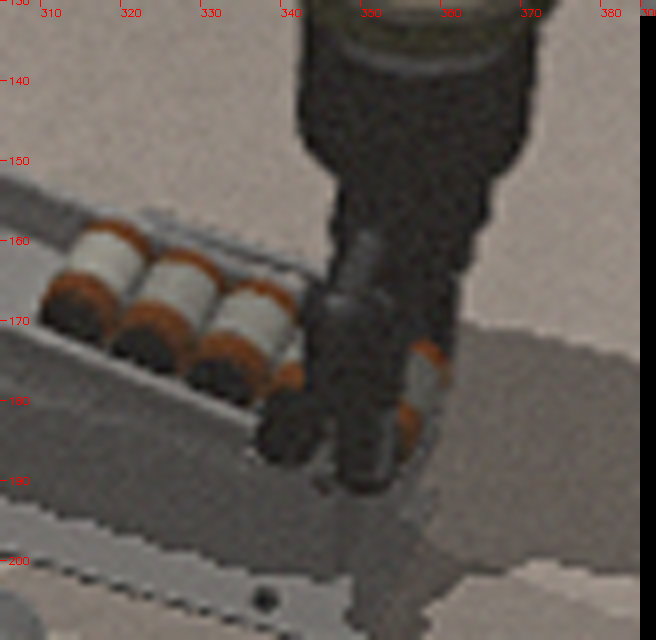

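The picture shows the fingers closed on vial1: the tip is at side px (350,191) and vial2's cap at (341,184). The 0.657 opening (about 56 mm) matches the vial's length. Now the lift.

>>> arm_command:
  plan:
    - {"dp":[0,0,-6],"spin":0}
    - {"dp":[0,0,-20],"spin":0}
    - {"dp":[0,0,-35],"spin":0}
    - {"dp":[0,0,-35],"spin":0}
    - {"dp":[0,0,-10],"spin":0}

```text
clock: 4.45
position: [0.4985, -0.2718, 0.3564]
ee_rot: [0.99, -0.138, 0.002, 0.001]
ft_force: [-0.0, 0.4, -0.8]
grip_width: 0.659
grasp_force: 27.5
```

>>> arm_command:
  plan:
    - {"dp":[-1,-25,0],"spin":0}
    - {"dp":[-2,-47,0],"spin":0}
    - {"dp":[-2,-47,0],"spin":0}
    - {"dp":[-2,-47,0],"spin":0}
    - {"dp":[-2,-47,0],"spin":0}

```text
clock: 4.95
position: [0.5474, -0.0626, 0.3519]
ee_rot: [0.99, -0.138, -0.0, 0.0]
ft_force: [0.1, -0.0, -0.4]
grip_width: 0.657
grasp_force: 27.4
```

>>> arm_command:
  plan:
    - {"dp":[-2,-47,0],"spin":0}
    - {"dp":[-2,-47,0],"spin":0}
    - {"dp":[-2,-47,0],"spin":0}
    - {"dp":[-2,-47,0],"spin":0}
    - {"dp":[-2,-40,0],"spin":0}

```text
clock: 5.45
position: [0.6001, 0.1603, 0.3517]
ee_rot: [0.99, -0.138, -0.0, -0.0]
ft_force: [0.2, -0.6, 0.7]
grip_width: 0.661
grasp_force: 27.4
```

>>> arm_command:
  plan:
    - {"dp":[0,0,10],"spin":-0.1}
    - {"dp":[0,0,10],"spin":-0.075}
    - {"dp":[0,0,10],"spin":0}
    - {"dp":[0,0,0],"spin":0}

```text
clock: 5.85
position: [0.5998, 0.1571, 0.3202]
ee_rot: [0.999, -0.052, -0.001, 0.001]
ft_force: [0.4, -0.2, -1.0]
grip_width: 0.659
grasp_force: 27.4
```

```bash
python3 - <<'E'
from h import *
to([.609,.180,.272],-.102)
a=viewer.camera("side");b=viewer.camera("top")
pair(crop(b,140,175,290,285,3),crop(a,250,150,365,375,2),"pics/c4.png")
E
```

```text
t 5.85 pos [0.5998 0.1571 0.3202] yaw -0.105 tilt 0.003 w 0.659 gf 27.4 F [ 0.4 -0.2 -1. ] | dp [  6.9 -23.8  48.2] spin -0.003
(450, 680, 3)
```

View pics/c4.png

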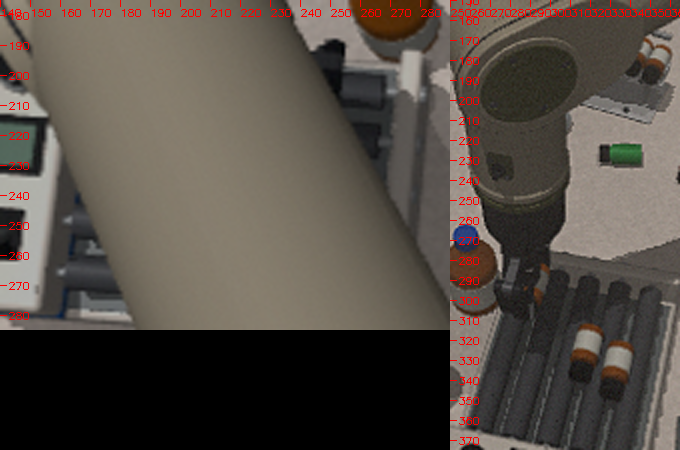

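The picture shows the held vial over the mixer at side px (290,290). The mixed vials are still in their valleys at (318,325) and (333,333).

>>> arm_command:
  plan:
    - {"dp":[7,-24,0],"spin":0}
    - {"dp":[0,0,15],"spin":0}
    - {"dp":[0,0,12],"spin":0}
    - {"dp":[0,0,8],"spin":0}
    - {"dp":[0,0,0],"spin":0}

```text
clock: 6.45
position: [0.6093, 0.1798, 0.2855]
ee_rot: [0.999, -0.052, -0.001, 0.001]
ft_force: [-0.4, -0.3, 0.2]
grip_width: 0.657
grasp_force: 27.4
```

```bash
python3 - <<'E'
from h import *
to([.609,.180,.271],-.102)
E
```

```text
t 6.45 pos [0.6093 0.1798 0.2855] yaw -0.103 tilt 0.003 w 0.657 gf 27.4 F [-0.4 -0.3  0.2] | dp [-0.3 -0.2 14.5] spin -0.001
```

>>> arm_command:
  plan:
    - {"dp":[0,0,4],"spin":0}
    - {"dp":[0,0,4],"spin":0}
    - {"dp":[0,0,3],"spin":0}
    - {"dp":[0,0,0],"spin":0}
    - {"dp":[0,0,0],"spin":0}

```text
clock: 6.95
position: [0.6097, 0.1809, 0.2763]
ee_rot: [0.999, -0.051, 0.0, 0.0]
ft_force: [-0.1, 0.2, 0.4]
grip_width: 0.656
grasp_force: 27.4
```

>>> arm_command:
  plan:
    - {"dp":[0,0,1],"spin":0}
    - {"dp":[0,0,1],"spin":0}
    - {"dp":[0,0,0],"spin":0}
    - {"dp":[0,0,0],"spin":0}

```text
clock: 7.35
position: [0.6097, 0.1809, 0.2742]
ee_rot: [0.999, -0.051, 0.0, 0.0]
ft_force: [0.4, -0.1, 0.4]
grip_width: 0.652
grasp_force: 27.4
```

>>> arm_command:
  plan:
    - {"dp":[0,0,1],"spin":0}
    - {"dp":[0,0,0],"spin":0}
    - {"dp":[0,0,0],"spin":0}

```text
clock: 7.65
position: [0.6096, 0.1809, 0.2731]
ee_rot: [0.999, -0.051, -0.0, 0.0]
ft_force: [-0.4, 0.0, 0.5]
grip_width: 0.657
grasp_force: 27.4
```

>>> arm_command:
  plan:
    - {"dp":[0,0,1],"spin":0}
    - {"dp":[0,0,1],"spin":0}
    - {"dp":[0,0,0],"spin":0}

```text
clock: 7.95
position: [0.6097, 0.1809, 0.2715]
ee_rot: [0.999, -0.051, 0.0, 0.0]
ft_force: [-0.4, -1.1, 1.8]
grip_width: 0.656
grasp_force: 27.7
```

>>> arm_command:
  plan:
    - {"dp":[0,0,1],"spin":0}
    - {"dp":[0,0,0],"spin":0}
    - {"dp":[0,0,0],"spin":0}

```text
clock: 8.25
position: [0.6097, 0.181, 0.2713]
ee_rot: [0.999, -0.051, 0.0, 0.0]
ft_force: [-4.6, -2.1, 10.3]
grip_width: 0.66
grasp_force: 28.5
```

>>> arm_command:
  plan:
    - {"dp":[-0.5,0,-0.8],"spin":0}
    - {"dp":[0,0,0],"spin":0}
    - {"dp":[0,0,0],"spin":0}

```text
clock: 8.55
position: [0.6092, 0.181, 0.271]
ee_rot: [0.999, -0.051, 0.0, -0.0]
ft_force: [-0.8, -0.7, 3.5]
grip_width: 0.658
grasp_force: 27.8
```

>>> arm_command:
  plan:
    - {"dp":[0,0,0],"spin":0}
    - {"dp":[0,0,0],"spin":0}
    - {"dp":[0,0,0],"spin":0}
    - {"dp":[0,0,0],"spin":0}
  grip: -0.5

```text
clock: 8.95
position: [0.6092, 0.1809, 0.2708]
ee_rot: [0.999, -0.051, -0.0, 0.0]
ft_force: [-0.6, -0.1, -0.7]
grip_width: 0.752
grasp_force: 0.0
```

>>> arm_command:
  plan:
    - {"dp":[0,0,-4],"spin":0}
    - {"dp":[0,0,-10],"spin":0}
    - {"dp":[0,0,-25],"spin":0}
    - {"dp":[0,0,-35],"spin":0}
    - {"dp":[0,0,-20],"spin":0}

```text
clock: 9.45
position: [0.6094, 0.1813, 0.3688]
ee_rot: [0.999, -0.051, 0.002, -0.001]
ft_force: [0.6, -0.2, 0.5]
grip_width: 0.751
grasp_force: 0.0
```

>>> arm_command:
  plan:
    - {"dp":[0,46,0],"spin":0}
    - {"dp":[0,46,0],"spin":0}
    - {"dp":[0,46,0],"spin":0}
    - {"dp":[0,46,0],"spin":0}
    - {"dp":[0,20,0],"spin":0}

```text
clock: 9.95
position: [0.5879, -0.0272, 0.366]
ee_rot: [0.999, -0.054, 0.0, 0.001]
ft_force: [-0.8, -1.2, -1.1]
grip_width: 0.749
grasp_force: 0.0
```

```bash
python3 - <<'E'
from h import *
to([.498,-.272,.32],-.277)
a=viewer.camera("side");b=viewer.camera("top")
pair(crop(b,140,175,290,285,3),crop(a,260,150,375,375,2),"pics/c5.png")
for c in("top","side"):
  for d in finder.find_in(c,"vial1_center")[:7]: print(c,round(d["score"],2),[round(float(v),3) for v in d["position"]])
E
```

```text
t 9.95 pos [ 0.5879 -0.0272  0.366 ] yaw -0.108 tilt 0.002 w 0.749 gf 0.0 F [-0.8 -1.2 -1.1] | dp [-63.1 252.9  46.5] spin 0.169
(450, 680, 3)
top 0.73 [0.607, 0.181, 0.108]
side 0.88 [0.605, 0.185, 0.107]
side 0.2 [0.526, -0.272, 0.092]
```

View pics/c5.png

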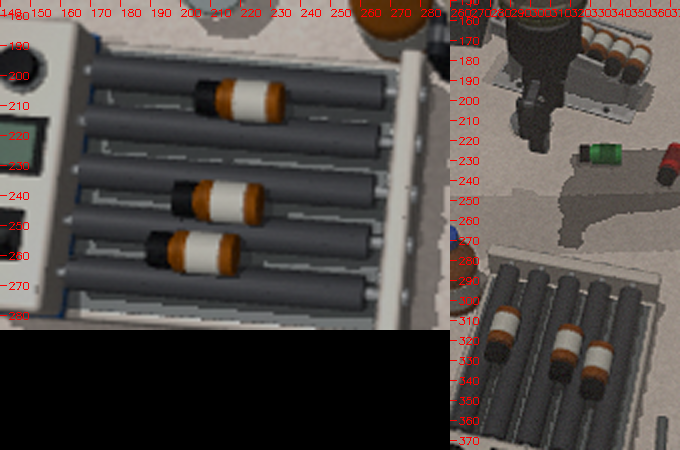

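The picture shows vial1 settled in the +52.5 valley at top px (221,208) and the gap at +17.5 (row 224) free. The queue has rolled down, with a cap near side px (351,183). Next is vial2, using the same grasp.

>>> arm_command:
  plan:
    - {"dp":[-10,46,0],"spin":0}
    - {"dp":[-11,46,0],"spin":0}
    - {"dp":[-11,46,0],"spin":0}
    - {"dp":[-11,46,0],"spin":0}
    - {"dp":[-11,46,0],"spin":0}
  grip: -1

```text
clock: 10.65
position: [0.5113, -0.245, 0.3657]
ee_rot: [0.999, -0.049, 0.001, -0.0]
ft_force: [0.6, -0.4, 1.0]
grip_width: 1.0
grasp_force: 0.0
```

>>> arm_command:
  plan:
    - {"dp":[-9,23,0],"spin":0}
    - {"dp":[0,0,15],"spin":0.085}
    - {"dp":[0,0,15],"spin":0.084}
    - {"dp":[0,0,15],"spin":0}
    - {"dp":[0,0,0],"spin":0}

```text
clock: 11.15
position: [0.5, -0.2657, 0.3181]
ee_rot: [0.991, -0.133, -0.001, -0.001]
ft_force: [-0.5, -0.4, -0.6]
grip_width: 1.002
grasp_force: 0.0
```

```bash
python3 - <<'E'
from h import *
to([.498,-.272,.246],-.277)
a=viewer.camera("side").astype(int); s=cv2.imread("pics/side0.png").astype(int)
# cap region of the end vial, old vs new
for x in(344,347,350,353): print(x,s[178:196:2,x].mean(1).round(),a[178:196:2,x].mean(1).round())
E
```

```text
t 11.15 pos [ 0.5    -0.2657  0.3181] yaw -0.266 tilt 0.003 w 1.002 gf 0.0 F [-0.5 -0.4 -0.6] | dp [-0.1  6.7 72.1] spin 0.011
344 [63. 53. 44. 38. 53. 84. 52. 71. 72.] [55. 37. 42. 39. 49. 74. 47. 74. 72.]
347 [71. 55. 48. 50. 44. 40. 42. 70. 66.] [67. 50. 51. 39. 32. 35. 37. 66. 67.]
350 [132.  61.  55.  44.  48.  43.  42.  60.  66.] [122.  64.  52.  36.  38.  34.  37.  49.  66.]
353 [148.  66.  65.  45.  43.  42.  46.  72.  88.] [77. 64. 56. 40. 36. 40. 40. 68. 89.]
```

The cap pixels match the start image, so vial2 rests at the stop.

>>> arm_command:
  plan:
    - {"dp":[0,6.5,0],"spin":0.011}
    - {"dp":[0,0,20],"spin":0}
    - {"dp":[0,0,20],"spin":0}
    - {"dp":[0,0,10],"spin":0}
    - {"dp":[0,0,0],"spin":0}

```text
clock: 11.7
position: [0.4979, -0.2736, 0.2693]
ee_rot: [0.99, -0.14, -0.001, -0.0]
ft_force: [0.0, 0.1, -0.4]
grip_width: 0.998
grasp_force: 0.0
```

```bash
python3 - <<'E'
from h import *
to([.498,-.272,.246],-.277)
E
```

```text
t 11.70 pos [ 0.4979 -0.2736  0.2693] yaw -0.282 tilt 0.001 w 0.998 gf 0.0 F [ 0.   0.1 -0.4] | dp [-0.3 -1.6 23.3] spin -0.005
```

>>> arm_command:
  plan:
    - {"dp":[0,-1.5,10],"spin":-0.005}
    - {"dp":[0,0,8],"spin":0}
    - {"dp":[0,0,3],"spin":0}
    - {"dp":[0,0,0],"spin":0}
    - {"dp":[0,0,0],"spin":0}

```text
clock: 12.2
position: [0.4987, -0.2722, 0.2493]
ee_rot: [0.99, -0.138, 0.0, 0.0]
ft_force: [0.3, -0.9, 0.6]
grip_width: 0.998
grasp_force: 0.0
```

>>> arm_command:
  plan:
    - {"dp":[0,0,0],"spin":0}
    - {"dp":[0,0,0],"spin":0}
    - {"dp":[0,0,0],"spin":0}
    - {"dp":[0,0,0],"spin":0}
    - {"dp":[0,0,0],"spin":0}
  grip: 0

```text
clock: 12.7
position: [0.4987, -0.2722, 0.2495]
ee_rot: [0.99, -0.138, 0.0, 0.0]
ft_force: [-1.4, 0.1, 5.5]
grip_width: 0.655
grasp_force: 26.4
```

>>> arm_command:
  plan:
    - {"dp":[0,0,-6],"spin":0}
    - {"dp":[0,0,-20],"spin":0}
    - {"dp":[0,0,-35],"spin":0}
    - {"dp":[0,0,-35],"spin":0}
    - {"dp":[0,0,-10],"spin":0}

```text
clock: 13.2
position: [0.4992, -0.2722, 0.3591]
ee_rot: [0.99, -0.138, 0.002, 0.001]
ft_force: [0.3, -0.1, 0.1]
grip_width: 0.655
grasp_force: 27.1
```

>>> arm_command:
  plan:
    - {"dp":[-3,-25,0],"spin":0}
    - {"dp":[-5,-47,0],"spin":0}
    - {"dp":[-5,-47,0],"spin":0}
    - {"dp":[-5,-47,0],"spin":0}
    - {"dp":[-5,-47,0],"spin":0}

```text
clock: 13.7
position: [0.5345, -0.0591, 0.3547]
ee_rot: [0.99, -0.138, -0.0, 0.0]
ft_force: [1.3, 0.6, -0.5]
grip_width: 0.656
grasp_force: 27.1
```

>>> arm_command:
  plan:
    - {"dp":[-6,-47,0],"spin":0}
    - {"dp":[-6,-47,0],"spin":0}
    - {"dp":[-6,-47,0],"spin":0}
    - {"dp":[-6,-47,0],"spin":0}
    - {"dp":[-6,-47,0],"spin":0}

```text
clock: 14.2
position: [0.57, 0.175, 0.3546]
ee_rot: [0.99, -0.138, -0.0, 0.0]
ft_force: [0.1, -1.5, 0.5]
grip_width: 0.658
grasp_force: 27.1
```

>>> arm_command:
  plan:
    - {"dp":[0,-12,0],"spin":-0.1}
    - {"dp":[0,0,10],"spin":-0.075}
    - {"dp":[0,0,10],"spin":0}
    - {"dp":[0,0,0],"spin":0}
    - {"dp":[0,0,0],"spin":0}

```text
clock: 14.7
position: [0.5735, 0.1841, 0.3347]
ee_rot: [0.999, -0.052, -0.0, 0.0]
ft_force: [0.1, -0.6, -1.0]
grip_width: 0.654
grasp_force: 27.1
```

```bash
python3 - <<'E'
from h import *
to([.5744,.1845,.288],-.102)
E
```

```text
t 14.70 pos [0.5735 0.1841 0.3347] yaw -0.105 tilt 0.001 w 0.654 gf 27.1 F [ 0.1 -0.6 -1. ] | dp [ 0.9 -0.5 46.6] spin -0.003
```

>>> arm_command:
  plan:
    - {"dp":[1,0,15],"spin":-0.003}
    - {"dp":[0,0,15],"spin":0}
    - {"dp":[0,0,10],"spin":0}
    - {"dp":[0,0,5],"spin":0}
    - {"dp":[0,0,0],"spin":0}

```text
clock: 15.2
position: [0.5742, 0.1847, 0.2889]
ee_rot: [0.999, -0.05, -0.001, 0.0]
ft_force: [-0.6, 0.3, -0.1]
grip_width: 0.658
grasp_force: 27.1
```

>>> arm_command:
  plan:
    - {"dp":[0,0,4],"spin":0}
    - {"dp":[0,0,4],"spin":0}
    - {"dp":[0,0,2],"spin":0}
    - {"dp":[0,0,0],"spin":0}
    - {"dp":[0,0,0],"spin":0}

```text
clock: 15.7
position: [0.5745, 0.1848, 0.2801]
ee_rot: [0.999, -0.05, 0.0, 0.0]
ft_force: [-0.4, 0.7, -1.0]
grip_width: 0.656
grasp_force: 27.1
```

Contact is expected near 0.274.

>>> arm_command:
  plan:
    - {"dp":[0,0,2],"spin":0}
    - {"dp":[0,0,1.5],"spin":0}
    - {"dp":[0,0,0],"spin":0}
    - {"dp":[0,0,0],"spin":0}

```text
clock: 16.1
position: [0.5745, 0.1847, 0.2764]
ee_rot: [0.999, -0.05, -0.0, 0.0]
ft_force: [0.3, -0.1, 0.4]
grip_width: 0.654
grasp_force: 27.1
```

>>> arm_command:
  plan:
    - {"dp":[0,0,1],"spin":0}
    - {"dp":[0,0,1],"spin":0}
    - {"dp":[0,0,0],"spin":0}
    - {"dp":[0,0,0],"spin":0}

```text
clock: 16.5
position: [0.5745, 0.1847, 0.2745]
ee_rot: [0.999, -0.05, -0.0, 0.0]
ft_force: [-0.0, -0.5, 0.2]
grip_width: 0.655
grasp_force: 27.1
```

>>> arm_command:
  plan:
    - {"dp":[0,0,0.7],"spin":0}
    - {"dp":[0,0,0],"spin":0}
    - {"dp":[0,0,0],"spin":0}

```text
clock: 16.8
position: [0.5745, 0.1848, 0.2738]
ee_rot: [0.999, -0.05, 0.0, 0.0]
ft_force: [-0.3, 1.1, -0.3]
grip_width: 0.655
grasp_force: 27.1
```

>>> arm_command:
  plan:
    - {"dp":[0,0,0.6],"spin":0}
    - {"dp":[0,0,0],"spin":0}
    - {"dp":[0,0,0],"spin":0}

```text
clock: 17.1
position: [0.5745, 0.1848, 0.2733]
ee_rot: [0.999, -0.05, 0.0, 0.0]
ft_force: [-0.5, -0.0, 1.5]
grip_width: 0.655
grasp_force: 27.3
```

>>> arm_command:
  plan:
    - {"dp":[0,0,0],"spin":0}
    - {"dp":[0,0,0],"spin":0}
    - {"dp":[0,0,0],"spin":0}
    - {"dp":[0,0,0],"spin":0}
  grip: -0.5

```text
clock: 17.5
position: [0.5744, 0.1847, 0.2731]
ee_rot: [0.999, -0.05, -0.0, 0.0]
ft_force: [-0.4, -0.5, 0.2]
grip_width: 0.751
grasp_force: 0.0
```

>>> arm_command:
  plan:
    - {"dp":[0,0,-4],"spin":0}
    - {"dp":[0,0,-10],"spin":0}
    - {"dp":[0,0,-25],"spin":0}
    - {"dp":[0,0,-35],"spin":0}
    - {"dp":[0,0,-15],"spin":0}

```text
clock: 18.0
position: [0.5748, 0.1853, 0.3663]
ee_rot: [0.999, -0.049, 0.002, -0.001]
ft_force: [0.5, 0.7, -0.1]
grip_width: 0.749
grasp_force: 0.0
```

>>> arm_command:
  plan:
    - {"dp":[-28,-36,0],"spin":0}
    - {"dp":[-28,-36,0],"spin":0}
    - {"dp":[-27,-37,0],"spin":0}
    - {"dp":[-27,-37,0],"spin":0}
    - {"dp":[0,0,0],"spin":0}
  grip: 1

```text
clock: 18.5
position: [0.4745, 0.3471, 0.3632]
ee_rot: [0.999, -0.045, -0.001, -0.002]
ft_force: [0.2, -0.4, 0.7]
grip_width: 0.001
grasp_force: 0.0
```

```bash
python3 - <<'E'
from h import *
to([.480,.341,.297],-.102)
b=viewer.camera("top"); a=viewer.camera("side")
pair(crop(b,110,170,290,290,3),crop(a,270,150,370,400,2),"pics/c6.png")
for c in("top","side"):
  for th in("vial2_center","switch_tip"):
    for d in finder.find_in(c,th)[:4]: print(c,th,round(d["score"],2),[round(float(v),3) for v in d["position"]])
E
```

```text
t 18.50 pos [0.4745 0.3471 0.3632] yaw -0.089 tilt 0.003 w 0.001 gf 0.0 F [ 0.2 -0.4  0.7] | dp [ 6.1  5.8 66.2] spin 0.013
(500, 740, 3)
top vial2_center 0.88 [0.571, 0.179, 0.111]
top switch_tip 0.41 [0.517, 0.339, 0.128]
side vial2_center 0.89 [0.574, 0.189, 0.108]
side switch_tip 0.65 [0.544, 0.206, 0.106]
side switch_tip 0.44 [0.509, 0.339, 0.122]
```

View pics/c6.png

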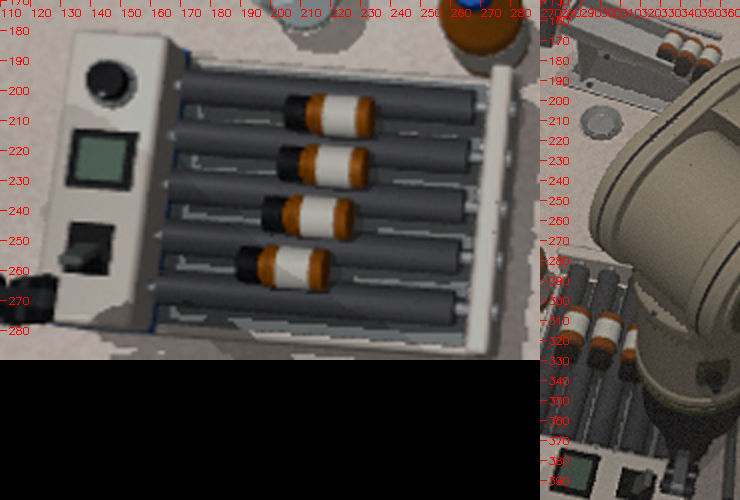

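The picture shows vial2 in the +17.5 valley at top px (217,225), with all four vials on the mixer lying in their own valleys. The switch is still off at (139,255) and the gripper is in front of it.

>>> arm_command:
  plan:
    - {"dp":[3,4,20],"spin":0.01}
    - {"dp":[0,0,20],"spin":0}
    - {"dp":[0,0,15],"spin":0}
    - {"dp":[0,0,5],"spin":0}
    - {"dp":[0,0,0],"spin":0}

```text
clock: 19.3
position: [0.4822, 0.3364, 0.3017]
ee_rot: [0.999, -0.055, -0.0, 0.0]
ft_force: [-0.1, 0.8, 0.5]
grip_width: 0.0
grasp_force: 0.0
```

```bash
python3 - <<'E'
from h import *
to([.480,.341,.297],-.102)
E
```

```text
t 19.30 pos [0.4822 0.3364 0.3017] yaw -0.109 tilt 0.001 w 0.000 gf 0.0 F [-0.1  0.8  0.5] | dp [-2.6 -4.4  4.7] spin -0.007
```

>>> arm_command:
  plan:
    - {"dp":[0,-4,4],"spin":0}
    - {"dp":[6,0,0],"spin":0}
    - {"dp":[6,0,0],"spin":0}
    - {"dp":[3,0,0],"spin":0}
    - {"dp":[0,0,0],"spin":0}

```text
clock: 19.8
position: [0.498, 0.3388, 0.2983]
ee_rot: [0.998, -0.055, 0.0, -0.0]
ft_force: [0.1, 0.3, -0.1]
grip_width: -0.001
grasp_force: 0.0
```

>>> arm_command:
  plan:
    - {"dp":[3,0,0],"spin":0}
    - {"dp":[3,0,0],"spin":0}
    - {"dp":[2,0,0],"spin":0}
    - {"dp":[0,0,0],"spin":0}

```text
clock: 20.2
position: [0.5057, 0.338, 0.2982]
ee_rot: [0.999, -0.055, 0.0, 0.0]
ft_force: [-0.8, -0.0, -0.9]
grip_width: -0.003
grasp_force: 0.0
```

>>> arm_command:
  plan:
    - {"dp":[2,0,0],"spin":0}
    - {"dp":[2,0,0],"spin":0}
    - {"dp":[2,0,0],"spin":0}
    - {"dp":[0,0,0],"spin":0}

```text
clock: 20.6
position: [0.5116, 0.3374, 0.2982]
ee_rot: [0.999, -0.055, 0.0, -0.0]
ft_force: [-0.7, -0.3, 0.5]
grip_width: 0.001
grasp_force: 0.1
```

>>> arm_command:
  plan:
    - {"dp":[2,0,0],"spin":0}
    - {"dp":[1,0,0],"spin":0}
    - {"dp":[0,0,0],"spin":0}

```text
clock: 20.9
position: [0.5144, 0.3371, 0.2981]
ee_rot: [0.999, -0.055, -0.0, 0.0]
ft_force: [-0.3, -0.2, -0.3]
grip_width: -0.001
grasp_force: 0.2
```

>>> arm_command:
  plan:
    - {"dp":[2,0,0],"spin":0}
    - {"dp":[1,0,0],"spin":0}
    - {"dp":[0,0,0],"spin":0}

```text
clock: 21.2
position: [0.5173, 0.3368, 0.2981]
ee_rot: [0.999, -0.055, -0.0, 0.0]
ft_force: [-2.1, 0.7, -0.3]
grip_width: -0.001
grasp_force: 0.6
```

```bash
python3 - <<'E'
from h import *
to([.480,.341,.297],-.102)
for c in("top","side"):
    viewer.camera(c)
    for d in finder.find_in(c,"switch_tip")[:3]: print(c,round(d["score"],2),[round(float(v),3) for v in d["position"]])
E
```

```text
t 21.20 pos [0.5173 0.3368 0.2981] yaw -0.109 tilt 0.000 w -0.001 gf 0.6 F [-2.1  0.7 -0.3] | dp [-37.5  -0.1   1.1] spin -0.007
top 0.47 [0.645, -0.209, 0.006]
```

>>> arm_command:
  plan:
    - {"dp":[1.5,0,0],"spin":0}
    - {"dp":[1,0,0],"spin":0}
    - {"dp":[0,0,0],"spin":0}

```text
clock: 21.7
position: [0.5184, 0.337, 0.298]
ee_rot: [0.999, -0.054, -0.002, 0.001]
ft_force: [-10.9, -1.2, 4.0]
grip_width: 0.003
grasp_force: 5.3
```

>>> arm_command:
  plan:
    - {"dp":[1.5,0,0],"spin":0}
    - {"dp":[1,0,0],"spin":0}
    - {"dp":[0,0,0],"spin":0}

```text
clock: 22.0
position: [0.5193, 0.3372, 0.2978]
ee_rot: [0.999, -0.053, -0.003, 0.001]
ft_force: [-19.4, -3.6, 10.4]
grip_width: -0.002
grasp_force: 10.3
```

The force rises steeply against the stop, so the switch is fully over. I'll back off, raise the arm clear and check.

>>> arm_command:
  plan:
    - {"dp":[-8,0,0],"spin":0}
    - {"dp":[-20,0,0],"spin":0}
    - {"dp":[-20,0,-20],"spin":0}
    - {"dp":[-10,0,-40],"spin":0}
    - {"dp":[0,0,-40],"spin":0}

```text
clock: 22.5
position: [0.4631, 0.3431, 0.3994]
ee_rot: [0.999, -0.054, 0.0, 0.0]
ft_force: [1.0, 0.3, 0.6]
grip_width: 0.003
grasp_force: 0.0
```

>>> arm_command:
  plan:
    - {"dp":[-20,20,-30],"spin":0}
    - {"dp":[-20,45,0],"spin":0}
    - {"dp":[0,45,0],"spin":0}
    - {"dp":[0,45,0],"spin":0}
    - {"dp":[0,45,0],"spin":0}

```text
clock: 23.0
position: [0.4025, 0.1463, 0.4287]
ee_rot: [0.999, -0.055, 0.001, -0.0]
ft_force: [0.4, 0.3, 0.4]
grip_width: -0.001
grasp_force: 0.0
```

>>> arm_command:
  plan:
    - {"dp":[0,45,0],"spin":0}
    - {"dp":[0,0,0],"spin":0}
    - {"dp":[0,0,0],"spin":0}
    - {"dp":[0,0,0],"spin":0}
    - {"dp":[0,0,0],"spin":0}

```text
clock: 23.5
position: [0.3982, 0.1045, 0.4282]
ee_rot: [0.999, -0.054, 0.0, -0.0]
ft_force: [0.3, 0.7, 0.3]
grip_width: -0.0
grasp_force: 0.0
```

```bash
python3 - <<'E'
from h import *
to([.480,.341,.297],-.102)
on=[.533,.336,.1296]; off=[.5104,.338,.1296]
t0={"top":cv2.imread("pics/top0.png"),"side":cv2.imread("pics/side0.png")}
for c in("top","side"):
    im=viewer.camera(c); cv2.imwrite(f"pics/{c}_end.png",im)
    for th in("switch_tip","mixed1_center","marker","spatula","jar"):
        for d in finder.find_in(c,th)[:3]: print(c,th,round(d["score"],2),[round(float(v),3) for v in d["position"]])
    print(c,"on px",proj(c,on).round(),"off px",proj(c,off).round())
    for n,p in(("on",on),("off",off)):
        u,v=proj(c,p).round().astype(int); print(n,t0[c][v-3:v+4,u-3:u+4].mean((0,1)).round(),im[v-3:v+4,u-3:u+4].mean((0,1)).round())
E
```

```text
t 23.50 pos [0.3982 0.1045 0.4282] yaw -0.107 tilt 0.000 w -0.000 gf 0.0 F [0.3 0.7 0.3] | dp [  56.  -243.9  131.3] spin -0.005
top switch_tip 0.53 [0.529, 0.336, 0.123]
top switch_tip 0.4 [0.561, -0.429, 0.011]
top switch_tip 0.23 [0.622, -0.296, 0.085]
top mixed1_center 0.59 [0.545, 0.189, 0.114]
top marker 0.45 [0.571, 0.178, 0.109]
top spatula 0.69 [0.56, -0.433, 0.008]
top spatula 0.26 [0.53, 0.332, 0.12]
top jar 0.81 [0.614, -0.388, 0.058]
top jar 0.28 [0.569, 0.181, 0.113]
top jar 0.27 [0.73, 0.224, 0.049]
top on px [135. 245.] off px [133. 257.]
on [75. 78. 78.] [90. 91. 89.]
off [63. 63. 61.] [56. 57. 58.]
side switch_tip 0.64 [0.524, 0.34, 0.121]
side mixed1_center 0.75 [0.542, 0.199, 0.108]
side marker 0.81 [0.43, 0.288, 0.009]
side on px [310. 386.] off px [322. 388.]
on [79. 85. 90.] [102. 107. 111.]
off [58. 60. 60.] [47. 50. 53.]
```

The switch paddle's middle has moved about 12 mm to +x, which is what full travel gives, and the stop force agrees. I'm handing in.

```bash
python3 -c "
from workcell import manip
print(manip.hand_in())"
```

```text
the job is handed in; nothing more can be done
None
```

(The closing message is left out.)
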